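Show the next gauge case to the inspection camera

TASK

The blue gauge case has been inspected and the red one is next, and only one case may be open at a time: first lower the blue lid gently until it is fully shut, then raise the red case's lid and hold it open at 60 degrees (within about 5) so that the gauge blocks inside can be photographed. The red lid falls shut when let go, so finish still holding it in the gripper, steady at that angle, with the blue case still shut. Let neither lid drop or slam, and leave everything else on the bench alone.

Things in the scene. Friction and masses are not known exactly. Their poses are not given: they have to be found in the camera images.
- red_case: red plastic gauge case, fixed to the bench, 150 mm deep (its x) by 200 mm wide (its y) by 60 mm high, holding rows of steel gauge blocks. Origin: middle of its underside. Its -x side is the front, towards the robot within 0.3 rad of yaw; the lid (150 x 200 x 14 mm) lies on top of it and is hinged on the rear (+x) top edge, 75 mm behind the origin
- blue_case: blue plastic gauge case, fixed to the bench, 150 mm deep (its x) by 200 mm wide (its y) by 60 mm high, holding steel setting rods. Origin: middle of its underside. Its -x side is the front, towards the robot within 0.3 rad of yaw; the lid (150 x 200 x 14 mm) lies on top of it and is hinged on the rear (+x) top edge, 75 mm behind the origin
- red_lid (a joint): opening angle of the red lid, rad: 0 closed, grows as the front edge swings up and back, stop at 1.8. 0.28 to 0.46 kg, free hinge: it falls shut when let go (below about 1.5)
- blue_lid (a joint): opening angle of the blue lid, rad: 0 closed, grows as it opens; starts open between 0.85 and 1.35. About 0.3 kg, stiff friction hinge: it stays where it is left, even just short of closed, and takes about 1 to 3 N at the pull to move
- red_lid_pull (a point): centre of the red lid's pull: an aluminium crossbar (cylinder 18 mm diameter, 28 mm long, along the hinge direction, flat ends to pinch) on a 12 x 8 mm stem, 30 mm out from the middle of the lid's front edge. With the lid closed it is 180 mm before the hinge line, 7 mm above it and 67 mm above the bench. It moves with the lid; its axes turn with the lid, at angle 0 those of the case
- blue_lid_pull (a point): centre of the blue lid's pull: an aluminium crossbar (cylinder 18 mm diameter, 28 mm long, along the hinge direction, flat ends to pinch) on a 12 x 8 mm stem, 30 mm out from the middle of the lid's front edge. With the lid closed it is 180 mm before the hinge line, 7 mm above it and 67 mm above the bench. It moves with the lid; its axes turn with the lid, at angle 0 those of the case
- red_lid_hinge (a point): middle of the red lid's hinge line, on the case's rear top edge 60.5 mm above the bench; its y axis runs along the hinge line. The axes turn with the lid: its -x axis points from the hinge to the lid's front edge
- blue_lid_hinge (a point): middle of the blue lid's hinge line, on the case's rear top edge 60.5 mm above the bench; its y axis runs along the hinge line. The axes turn with the lid: its -x axis points from the hinge to the lid's front edge
- test_block: bystander: loose steel hardness test disc, 64 mm diameter, 16 mm high; origin at the middle of its underside
- micrometer: bystander: loose micrometer with a green frame lying flat, about 55 x 155 x 16 mm; origin on its underside
- indicator: bystander: loose dial indicator on a black 60 x 50 x 50 mm base with a thin post, 180 mm high, its dial 75 mm to the -y side; origin under the base
- flask: bystander: loose light grey drinking flask with an orange cap, 68 mm diameter, 220 mm high; origin at the middle of its underside
- calculator: bystander: loose grey pocket calculator, 140 x 75 x 15 mm; origin at the middle of its underside
- caliper_box: bystander: loose flat grey caliper box, 260 x 90 x 26 mm; origin at the middle of its underside

How it is judged:
By the outcome, as a careful person would: the job done as asked, in the order asked, and still so for the second after the job is handed in, while the arm keeps its last pose, push and grip.
It also fails if it takes over 58 s, if anything falls off the work surface, if the arm or the gripper's body presses on something with over 40 N, if the wrist force passes 120 N, or if a joint passes its speed limit or range.

ROBOT

A 6-joint arm with a two-finger parallel gripper is mounted at the origin on the work surface. World frame = base frame: x ahead of the robot, y to its left, z up, the work surface at z = 0. Lengths are in m, angles in rad, forces in N, time in s.
With the tool pointing down it reaches from about 0.3 to 0.85 m from the base axis. Payload 4.2 kg.
Tool frame: the origin (TCP) lies on the centre line of the jaws, within the pads' length; the fingertips stand 8 mm ahead of it and the grasp point (between the pads) lies 11 mm behind it; z points along the fingers, y is the direction in which the jaws open and shut (so a half turn about z gives the same grasp; the last joint's range is limited). The gripper opens to 91 mm and grips with 3 to 60 N. Pads are 32 mm wide; open, the fingers measure 118 mm over their backs; the gripper's body (76 mm by 178 mm) begins 60 mm behind the grasp point.
Start: joints at [1.302, 0.32, 1.565, -0, 1.257, -0.02], TCP at [0.142, 0.557, 0.222] pointing down, gripper open.
Joint ranges: [-3.11, 3.11], [-0.84, 2.01], [0.21, 2.61], [-1.34, 4.49], [0.05, 2.63], [-2.56, 2.56]. Speed limits (rad/s): [2.57, 2.57, 3.14, 3.14, 3.14, 3.14].

INTERFACE

Orientations are given as a rotation vector (axis times angle).
In Python, from cell import r gives the robot as it stands.
- The arm moves only by the tool play_rows, never from a script. Its argument "deltas" is a list of rows, each an object with "delta_pos": the shift along the world's x, y, z in m, a list of three; "twist": the turn about the world's z in rad. In form: [{"delta_pos": [tx, ty, tz], "twist": twist}, ...]. A call has 1 to 20 rows; each row is the pose to reach, as a shift and turn from the pose measured when the call began; what a row does not reach only later rows make up. A row lasts 1/10 s, in which the tool goes at most 50 mm and 8.59 degrees, less where a joint would pass 70% of its speed; a pose out of reach is approached as far as the arm can. A call with a gripper value outside its range is refused whole. "gripper" is the finger opening in m, from 0 to 0.0912, set as the call begins (left out, the last holds). The fingers move at their own pace and stop on an object; the grip force is fixed at half the most. Time passes only in rows, so rows that repeat a pose let the fingers close. It gives the time, the measured TCP pose, the force and the opening at its end, in the units of the state.
- r.sense(): the state, without advancing time (a new reading comes with each control period).
- r.snapshot(name): name is "scene" or "side" or "wrist"; returns (picture, depth): 400x640x3 uint8, red, green, blue; 400x640 float32, m along the optical axis (not along the pixel's ray), 0 where there is no reading.
- r.get_calibration(name): a dict with "fx", "fy", "cx", "cy" (pixels), "distortion" ([k1, k2, p1, p2, k3] as OpenCV has them; the pictures are not rectified), "position" and "rotation" of the camera in the world. Camera axes: x right, y up, looking along -z (the intrinsics and any distortion apply to the point x, -y, -z); pixel columns grow to the right and rows downward; lengths in m; the calibration is good to about 2 mm. A picture is of the moment at which its call begins: read the wrist's pose just before it. get_calibration takes no time and is no camera call; for the wrist camera it gives the pose at the moment of the call.
- r.finish_job(): hands the job in, once; it reports no verdict.
The state is a dict: "time_s": time; "joint_pos": joint angles; "dq": joint speeds; "joint_efforts": joint torques, N m; "ee_pos": TCP position; "orientation": TCP orientation; "contact_force": force on the tool from outside, world axes, zero at the start; "ft_torque": the same for the moment, N m; "width": finger opening in m.
Only numpy, scipy, OpenCV 4.12 (cv2) and the standard library are available. Lean on these libraries where they do the work, as an engineer would, in place of code of your own. Each camera call takes 0.05 s, during which the arm holds its last target. There are 200 camera calls.

## Working session

There is one attempt and no reset: what is moved stays moved. The work goes in short steps, Python scripts to look and compute and a tool call to move; the robot and the scene stay as the last step left them, time stands still between calls to the robot, and variables do not carry over. Pictures are saved under pics/ and viewed, about 8 in all and at most 12, crops included, and the job is handed in when it is done.

Besides the shell and the picture viewer there is one more tool, called after "Call:" as name(argument=value, ...) on one line, values as JSON. play_rows: Moves the arm, as the interface text tells. Its arguments: {"type":"object","properties":{"deltas":{"type":"array","items":{"type":"object","properties":{"delta_pos":{"type":"array","items":{"type":"number"}},"twist":{"type":"number"}}}},"gripper":{"type":"number"}},"required":["deltas"]}

```bash
ls; mkdir -p pics
cat > h.py <<'E'
import numpy as np, cv2
from cell import r
def cal(n):
    c=r.get_calibration(n); K=np.array([[c['fx'],0,c['cx']],[0,c['fy'],c['cy']],[0,0,1.]])
    R=np.array(c['rotation'],float)
    if R.shape!=(3,3): R=cv2.Rodrigues(R)[0]
    return K,np.array(c['distortion'],float),np.array(c['position'],float),R
def cloud(d,c):
    K,D,p,R=c; v,u=np.nonzero(d>0)
    n=cv2.undistortPoints(np.stack([u,v],1).astype(np.float64)[:,None],K,D)[:,0]
    z=d[v,u]; P=np.stack([n[:,0]*z,-n[:,1]*z,-z],1)@R.T+p
    o=np.full(d.shape+(3,),np.nan); o[v,u]=P; return o
def save(n,im): cv2.imwrite('pics/'+n,im[...,::-1])
E
python3 - <<'E'
from h import *
print(r.sense()); 
for n in ('scene','side'):
    print(r.get_calibration(n)); im,d=r.snapshot(n); save(n+'0.png',im); np.savez(n+'0.npz',im=im,P=cloud(d,cal(n)))
E
```

```text
pics
{'time_s': 0.0, 'joint_pos': array([ 1.30202353e+00,  3.20272502e-01,  1.56569993e+00, -1.43814299e-05,
        1.25739019e+00, -1.99873857e-02]), 'dq': array([-7.73184836e-04,  4.27153167e-04,  1.65392773e-05,  4.34916204e-04,
       -5.09054295e-05,  1.38726210e-04]), 'joint_efforts': array([-2.60698143e-04, -4.12452972e+01, -2.31972724e+01,  7.26136984e-02,
        4.57479979e-02, -1.46984939e-04]), 'ee_pos': array([0.1414433 , 0.55681224, 0.2211233 ]), 'orientation': array([-3.89747178e-01, -3.11707859e+00,  2.75422098e-03]), 'contact_force': array([ 0.0229874 , -0.10795119, -0.08872476]), 'ft_torque': array([ 0.02982257, -0.0239146 , -0.00885192]), 'width': 0.091110896388856}
{'fx': 361.6267474483849, 'fy': 361.6267474483849, 'cx': 324.3425767173263, 'cy': 203.07036087416765, 'distortion': array([-0.02015072,  0.        ,  0.        ,  0.        ,  0.        ]), 'position': array([1.39941658, 0.32816776, 0.82554341]), 'rotation': array([0.54141403, 0.82441963, 1.79186507])}
{'fx': 368.36805562527076, 'fy': 368.36805562527076, 'cx': 314.8890244508874, 'cy': 200.45364567478956, 'distortion': array([-0.05913321,  0.        ,  0.        ,  0.        ,  0.        ]), 'position': array([0.41196952, 0.76850262, 1.01936585]), 'rotation': array([ 0.13359634, -0.986915  , -2.75570585])}
```

View pics/scene0.png

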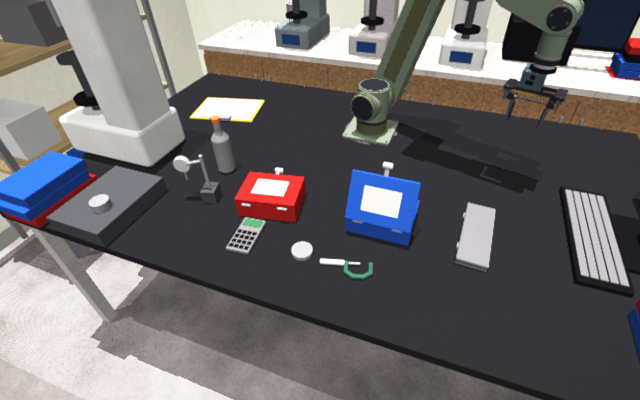

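View pics/side0.png

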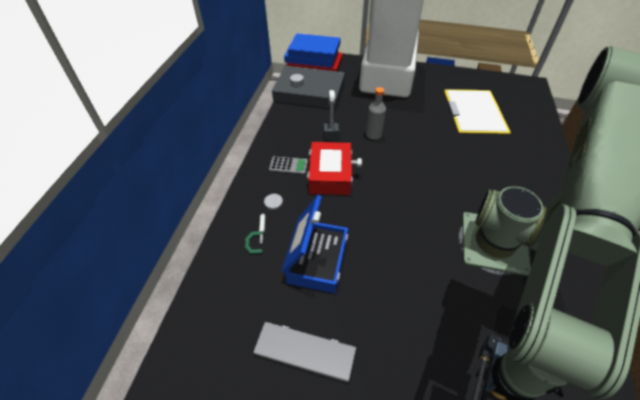

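Both views show the red case, closed, and the blue case, open. In the scene view the red pull is at (279,171) and the blue pull at (388,168). In the side view they are at (359,161) and (317,215).

Run:
```python
from h import *
for n,rr,br in (('scene',(225,310,165,225),(335,425,160,250)),('side',(300,370,135,200),(280,355,190,295))):
    f=np.load(n+'0.npz'); im=f['im'];P=f['P']; hsv=cv2.cvtColor(im,cv2.COLOR_RGB2HSV)
    H,S,V=[hsv[...,i].astype(int) for i in range(3)]
    def sel(m,b):
        k=np.zeros(m.shape,bool);k[b[2]:b[3],b[0]:b[1]]=1; return m&k&np.isfinite(P[...,0])
    red=sel((S>130)&(V>60)&((H<8)|(H>172)),rr); blue=sel((S>120)&(V>50)&(H>105)&(H<128),br)
    for nm,m in (('red',red),('blue',blue)):
        p=P[m]; print(n,nm,len(p),'lo',np.percentile(p,1,0).round(3),'hi',np.percentile(p,99,0).round(3))
        if nm=='red':
            t=p[p[:,2]>.06]; rect=cv2.minAreaRect((t[:,:2]*1000).astype(np.float32)); print(' top',len(t),np.median(t[:,2]).round(4),rect)
            print(cv2.boxPoints(rect).round(0).tolist())
        else:
            t=p[p[:,2]>.085]; c=t.mean(0)
            for _ in range(4):
                u,s,vt=np.linalg.svd(t-c,full_matrices=False); nn=vt[2]*np.sign(vt[2][0]); e=abs((t-c)@nn); t=t[e<max(.003,2*e.std())]; c=t.mean(0)
            print(' lid plane n',nn.round(3),'c',c.round(4),len(t),'tilt',np.arccos(nn[2]),'yaw',np.arctan2(nn[1],nn[0]))
            print(' lo',np.percentile(t,1,0).round(3),'hi',np.percentile(t,99,0).round(3))
    # pulls: light grey, raised
    for nm,b in (('red',rr),('blue',br)):
        b={'scenered':(270,288,163,177),'sceneblue':(378,398,158,176),'sidered':(350,366,152,170),'sideblue':(308,324,207,224)}[n+nm]
        m=sel((S<60)&(V>110)&(P[...,2]>.03),b); p=P[m]; v,u=np.nonzero(m)
        if len(p): print(n,nm,'pull',len(p),'px',u.min(),u.max(),v.min(),v.max(),np.median(p,0).round(4),p.min(0).round(3),p.max(0).round(3))
```

```text
scene red 2334 lo [ 0.427 -0.343 -0.002] hi [ 0.685 -0.077  0.076]
 top 1347 0.0731 ((590.5, -187.04421997070312), (164.70132446289062, 201.73916625976562), 9.68840503692627)
[[492.0, -101.0], [526.0, -300.0], [689.0, -273.0], [655.0, -74.0]]
scene blue 3422 lo [ 0.304  0.047 -0.002] hi [0.642 0.288 0.2  ]
 lid plane n [0.896 0.005 0.443] c [0.6021 0.1921 0.1486] 1734 tilt 1.1115371662193723 yaw 0.005730892486910666
 lo [0.575 0.09  0.086] hi [0.634 0.286 0.2  ]
scene red pull 43 px 275 283 168 174 [ 0.4965 -0.2044  0.0713] [ 0.484 -0.219  0.066] [ 0.511 -0.19   0.077]
scene blue pull 88 px 383 393 162 175 [0.5646 0.1875 0.2259] [0.555 0.174 0.202] [0.574 0.201 0.236]
side red 1707 lo [ 0.504 -0.373 -0.004] hi [ 0.682 -0.076  0.077]
 top 1142 0.0729 ((593.1796264648438, -185.04226684570312), (149.26290893554688, 204.0267333984375), 9.781014442443848)
[[502.0, -97.0], [537.0, -298.0], [684.0, -273.0], [649.0, -72.0]]
side blue 2005 lo [ 0.478 -0.03  -0.004] hi [0.648 0.29  0.2  ]
 lid plane n [0.892 0.009 0.452] c [0.5959 0.2018 0.1589] 436 tilt 1.1014055133365954 yaw 0.010227188651780945
 lo [0.572 0.092 0.086] hi [0.633 0.289 0.201]
side red pull 42 px 352 361 158 164 [ 0.4932 -0.2023  0.072 ] [ 0.48  -0.219  0.062] [ 0.513 -0.187  0.076]
side blue pull 56 px 312 319 212 221 [0.5552 0.1927 0.2316] [0.548 0.175 0.224] [0.564 0.203 0.236]
```

Call:
play_rows(deltas=[{"delta_pos": [0.01,-0.01,0.03],"twist": 0.02},{"delta_pos": [0.04,-0.035,0.06],"twist": 0.05},{"delta_pos": [0.07,-0.065,0.09],"twist": 0.08},{"delta_pos": [0.1,-0.095,0.1],"twist": 0.11},{"delta_pos": [0.13,-0.12,0.11],"twist": 0.14},{"delta_pos": [0.16,-0.15,0.11],"twist": 0.17},{"delta_pos": [0.19,-0.175,0.11],"twist": 0.2},{"delta_pos": [0.22,-0.2,0.11],"twist": 0.23},{"delta_pos": [0.25,-0.23,0.11],"twist": 0.256},{"delta_pos": [0.28,-0.255,0.11],"twist": 0.256},{"delta_pos": [0.31,-0.28,0.11],"twist": 0.256},{"delta_pos": [0.34,-0.305,0.11],"twist": 0.256},{"delta_pos": [0.36,-0.33,0.11],"twist": 0.256},{"delta_pos": [0.38,-0.35,0.11],"twist": 0.256},{"delta_pos": [0.39,-0.367,0.11],"twist": 0.256},{"delta_pos": [0.39,-0.367,0.11],"twist": 0.256},{"delta_pos": [0.39,-0.367,0.11],"twist": 0.256}], gripper=0.0912)

```text
time_s: 1.8
ee_pos: [0.5312, 0.1899, 0.3307]
orientation: [0.01, -3.14, 0.002]
contact_force: [0.2, -0.1, -0.2]
width: 0.0913
```

Run:
```python
from h import *
s=r.sense();print(s['time_s'],s['ee_pos'],s['orientation'],s['joint_pos'].round(2))
c=cal('wrist');print(c[2],c[3].round(2));im,d=r.snapshot('wrist');save('w1.png',im);np.savez('w1.npz',im=im,P=cloud(d,c))
f=np.load('side0.npz');P=f['P']
for n,b in (('flask',(366,386,86,138)),('ind',(322,342,90,136))):
    p=P[b[2]:b[3],b[0]:b[1]].reshape(-1,3);p=p[p[:,2]>.03];print(n,np.percentile(p,5,0).round(3),np.percentile(p,95,0).round(3))
```

```text
1.8 [0.53119402 0.18992057 0.33074881] [ 1.00650338e-02 -3.14022659e+00  1.99708455e-03] [ 0.32  0.26  1.38 -0.    1.5  -1.25]
[0.45836227 0.18927972 0.49411283] [[-0.01 -0.97 -0.26]
 [ 1.   -0.01  0.  ]
 [-0.   -0.26  0.97]]
flask [ 0.431 -0.737  0.036] [ 0.493 -0.421  0.213]
ind [ 0.612 -0.645  0.035] [ 0.708 -0.379  0.165]
```

View pics/w1.png

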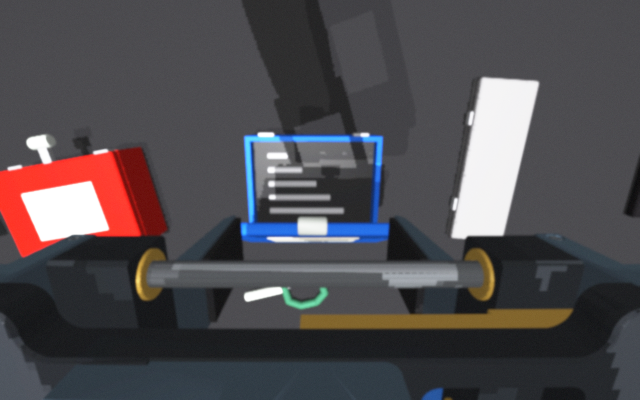

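The wrist view shows the blue pull at (312,226), between the fingers, and the red pull at (40,143).

Run:
```python
from h import *
f=np.load('w1.npz');im=f['im'];P=f['P'];hsv=cv2.cvtColor(im,cv2.COLOR_RGB2HSV)
for n,b in (('blue',(292,335,212,240)),('redbar',(22,60,130,152))):
    q=P[b[2]:b[3],b[0]:b[1]];m=(hsv[b[2]:b[3],b[0]:b[1],1]<60)&(hsv[b[2]:b[3],b[0]:b[1],2]>120)&(q[...,2]>(.19 if n=='blue' else .05))
    p=q[m];v,u=np.nonzero(m);print(n,len(p),u.min()+b[0],u.max()+b[0],v.min()+b[2],v.max()+b[2],p.mean(0).round(4),np.percentile(p,2,0).round(4),np.percentile(p,98,0).round(4))
    if n=='redbar':
        t=p[p[:,2]>.066]; rc=cv2.minAreaRect((t[:,:2]*1000).astype(np.float32));print(rc)
# blue case: yaw from rim corners
q=(hsv[...,0]>105)&(hsv[...,0]<128)&(hsv[...,1]>120)&(P[...,2]>.045)&(P[...,2]<.07)
p=P[q];print('rim',cv2.minAreaRect((p[:,:2]*1000).astype(np.float32)),np.median(p[:,2]))
q=(hsv[...,0]>105)&(hsv[...,0]<128)&(hsv[...,1]>120)&(P[...,2]>.185)&(P[...,2]<.22)
p=P[q];print('lidedge',np.percentile(p,1,0),np.percentile(p,99,0),np.polyfit(p[:,1],p[:,0],1))
```

```text
blue 512 298 326 217 234 [0.5548 0.1868 0.2322] [0.5487 0.1737 0.2244] [0.5634 0.2001 0.2354]
redbar 333 27 52 134 151 [ 0.4899 -0.2035  0.0739] [ 0.4795 -0.2192  0.0678] [ 0.502  -0.1914  0.0777]
((491.2940368652344, -205.67333984375), (23.779956817626953, 31.371047973632812), 8.049384117126465)
rim ((561.1232299804688, 186.44309997558594), (161.46141052246094, 200.66818237304688), 0.19099873304367065) 0.05963163442735103
lidedge [0.56533984 0.11187877 0.19024238] [0.58292598 0.26705621 0.20169717] [-0.00393087  0.5725031 ]
```

Call:
play_rows(deltas=[{"delta_pos": [0.01,-0.001,-0.015],"twist": 0},{"delta_pos": [0.02,-0.003,-0.03],"twist": 0},{"delta_pos": [0.028,-0.003,-0.05],"twist": 0},{"delta_pos": [0.028,-0.003,-0.07],"twist": 0},{"delta_pos": [0.028,-0.003,-0.09],"twist": 0},{"delta_pos": [0.028,-0.003,-0.105],"twist": 0},{"delta_pos": [0.028,-0.003,-0.114],"twist": 0},{"delta_pos": [0.028,-0.003,-0.114],"twist": 0},{"delta_pos": [0.028,-0.003,-0.114],"twist": 0}])

```text
time_s: 2.75
ee_pos: [0.5593, 0.1875, 0.2168]
orientation: [0.012, -3.141, 0.002]
contact_force: [0.6, 0.6, 0.5]
width: 0.0913
```

Run:
```python
from h import *
s=r.sense();print(s['time_s'],s['ee_pos'],s['contact_force'])
c=cal('wrist');im,d=r.snapshot('wrist');P=cloud(d,c);hsv=cv2.cvtColor(im,cv2.COLOR_RGB2HSV)
m=(hsv[...,1]<60)&(hsv[...,2]>120)&(P[...,2]>.205)&(P[...,2]<.245)&(abs(P[...,1]-.187)<.025)&(abs(P[...,0]-.56)<.03)
p=P[m];v,u=np.nonzero(m)
if len(p):print(len(p),u.min(),u.max(),v.min(),v.max(),np.percentile(p,2,0).round(4),np.percentile(p,98,0).round(4))
save('w2.png',im)
```

```text
2.75 [0.55925814 0.18754977 0.21684566] [0.5601032  0.5862671  0.50489812]
1338 289 339 234 260 [0.5485 0.1736 0.2248] [0.5604 0.1999 0.2354]
```

View pics/w2.png

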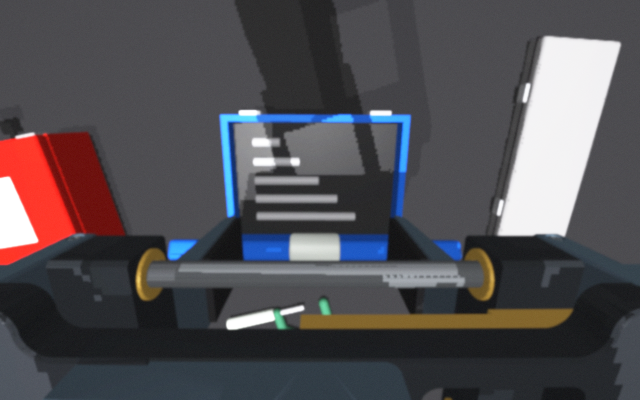

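The blue pull spans columns 289–339, centred between the fingers. Closing on it.

Call:
play_rows(deltas=[{"delta_pos": [-0.001,0,0],"twist": 0},{"delta_pos": [-0.001,0,0],"twist": 0},{"delta_pos": [-0.001,0,0],"twist": 0},{"delta_pos": [-0.001,0,0],"twist": 0},{"delta_pos": [-0.001,0,0],"twist": 0},{"delta_pos": [-0.001,0,0],"twist": 0},{"delta_pos": [-0.001,0,0],"twist": 0},{"delta_pos": [-0.001,0,0],"twist": 0}], gripper=0.02)

```text
time_s: 3.6
ee_pos: [0.5585, 0.1876, 0.2174]
orientation: [-0.012, 3.141, -0.001]
contact_force: [0.1, -0.8, -0.4]
width: 0.0298
```

Run:
```python
import numpy as np
# arc from a0; pull centre rel hinge
f=lambda a:np.array([-.18*np.cos(a)+.007*np.sin(a),.18*np.sin(a)+.007*np.cos(a)])
a0=np.arctan2(.2265-.0605,1)*0
from scipy.optimize import brentq
a0=brentq(lambda a:f(a)[1]-.166,.5,1.4);print('a0',a0,'hx',.5577-f(a0)[0])
for a in np.linspace(a0,0,31)[1:]: print(a.round(3),(f(a)-f(a0)).round(3))
print('red up');
for a in np.linspace(0,1.047,27)[1:]:
    d=f(a)-f(0); print(a.round(3),(d[0]*np.cos(.17)).round(4),(d[0]*np.sin(.17)).round(4),d[1].round(4))
```

```text
a0 1.133121925868866 hx 0.6276499821300898
1.095 [-0.006 -0.003]
1.058 [-0.012 -0.006]
1.02 [-0.018 -0.009]
0.982 [-0.024 -0.012]
0.944 [-0.03  -0.016]
0.906 [-0.036 -0.02 ]
0.869 [-0.041 -0.024]
0.831 [-0.046 -0.028]
0.793 [-0.051 -0.033]
0.755 [-0.056 -0.037]
0.718 [-0.061 -0.042]
0.68 [-0.066 -0.047]
0.642 [-0.07  -0.053]
0.604 [-0.074 -0.058]
0.567 [-0.078 -0.063]
0.529 [-0.082 -0.069]
0.491 [-0.085 -0.075]
0.453 [-0.089 -0.081]
0.415 [-0.092 -0.087]
0.378 [-0.095 -0.093]
0.34 [-0.097 -0.099]
0.302 [-0.1   -0.106]
0.264 [-0.102 -0.112]
0.227 [-0.104 -0.119]
0.189 [-0.106 -0.125]
0.151 [-0.107 -0.132]
0.113 [-0.108 -0.139]
0.076 [-0.109 -0.145]
0.038 [-0.11  -0.152]
0.0 [-0.11  -0.159]
red up
0.04 0.0004 0.0001 0.0072
0.081 0.0011 0.0002 0.0145
0.121 0.0021 0.0004 0.0216
0.161 0.0034 0.0006 0.0288
0.201 0.005 0.0009 0.0359
0.242 0.0068 0.0012 0.0429
0.282 0.0089 0.0015 0.0498
0.322 0.0113 0.0019 0.0566
0.362 0.014 0.0024 0.0634
0.403 0.0169 0.0029 0.07
0.443 0.0201 0.0034 0.0765
0.483 0.0235 0.004 0.0828
0.524 0.0272 0.0047 0.089
0.564 0.0311 0.0053 0.0951
0.604 0.0353 0.0061 0.101
0.644 0.0397 0.0068 0.1067
0.685 0.0443 0.0076 0.1122
0.725 0.0492 0.0084 0.1176
0.765 0.0542 0.0093 0.1227
0.805 0.0595 0.0102 0.1276
0.846 0.0649 0.0111 0.1324
0.886 0.0705 0.0121 0.1368
0.926 0.0763 0.0131 0.1411
0.966 0.0823 0.0141 0.1451
1.007 0.0884 0.0152 0.1489
1.047 0.0946 0.0162 0.1524
```

Call:
play_rows(deltas=[{"delta_pos": [-0.003,0,-0.001],"twist": 0},{"delta_pos": [-0.006,0,-0.003],"twist": 0},{"delta_pos": [-0.012,0,-0.006],"twist": 0},{"delta_pos": [-0.018,0,-0.009],"twist": 0},{"delta_pos": [-0.024,0,-0.012],"twist": 0},{"delta_pos": [-0.03,0,-0.016],"twist": 0},{"delta_pos": [-0.036,0,-0.02],"twist": 0},{"delta_pos": [-0.041,0,-0.024],"twist": 0},{"delta_pos": [-0.046,0,-0.028],"twist": 0},{"delta_pos": [-0.051,0,-0.033],"twist": 0},{"delta_pos": [-0.056,0,-0.037],"twist": 0},{"delta_pos": [-0.056,0,-0.037],"twist": 0}])

```text
time_s: 4.8
ee_pos: [0.5016, 0.1871, 0.1792]
orientation: [0.012, -3.141, 0.003]
contact_force: [4.4, -3.8, -5.5]
width: 0.0275
```

Run:
```python
from h import *
s=r.sense();print(s['time_s'],s['ee_pos'],s['contact_force'],s['width'])
c=cal('wrist');im,d=r.snapshot('wrist');P=cloud(d,c);save('w3.png',im)
hsv=cv2.cvtColor(im,cv2.COLOR_RGB2HSV)
e=s['ee_pos'];m=(hsv[...,1]<60)&(hsv[...,2]>120)&(abs(P[...,2]-e[2]-.011)<.018)&(abs(P[...,1]-.187)<.025)&(abs(P[...,0]-e[0])<.03)
p=P[m];v,u=np.nonzero(m)
if len(p):print(len(p),u.min(),u.max(),v.min(),v.max(),np.percentile(p,2,0).round(4),np.percentile(p,98,0).round(4))
```

```text
4.8 [0.50164476 0.18709202 0.17916387] [ 4.36226898 -3.75536494 -5.54620277] 0.027545083325666072
1182 275 341 220 297 [0.493  0.1733 0.1861] [0.5029 0.1997 0.1969]
```

View pics/w3.png

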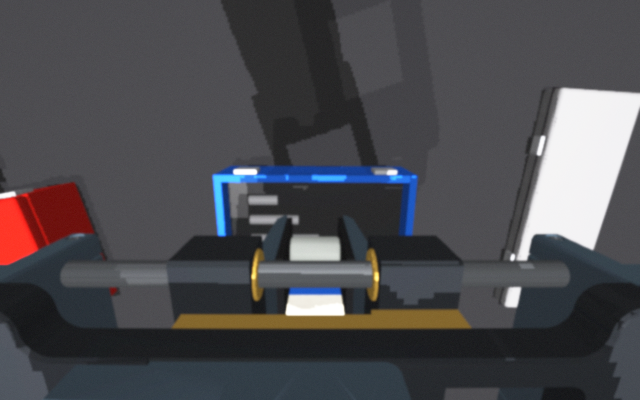

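The bar sits between the pads at (315,245) and the lid is following. The 7 N of mostly radial load means I'm pulling outward slightly, so I'll ease in by 1 mm.

Call:
play_rows(deltas=[{"delta_pos": [-0.002,0,-0.004],"twist": 0},{"delta_pos": [-0.007,0,-0.009],"twist": 0},{"delta_pos": [-0.011,0,-0.015],"twist": 0},{"delta_pos": [-0.015,0,-0.02],"twist": 0},{"delta_pos": [-0.02,0,-0.026],"twist": 0},{"delta_pos": [-0.024,0,-0.032],"twist": 0},{"delta_pos": [-0.027,0,-0.038],"twist": 0},{"delta_pos": [-0.031,0,-0.044],"twist": 0},{"delta_pos": [-0.034,0,-0.05],"twist": 0},{"delta_pos": [-0.037,0,-0.056],"twist": 0},{"delta_pos": [-0.04,0,-0.062],"twist": 0},{"delta_pos": [-0.042,0,-0.069],"twist": 0},{"delta_pos": [-0.044,0,-0.075],"twist": 0},{"delta_pos": [-0.046,0,-0.082],"twist": 0},{"delta_pos": [-0.048,0,-0.088],"twist": 0},{"delta_pos": [-0.049,0,-0.095],"twist": 0},{"delta_pos": [-0.05,0,-0.1],"twist": 0},{"delta_pos": [-0.051,0,-0.105],"twist": 0},{"delta_pos": [-0.051,0,-0.108],"twist": 0},{"delta_pos": [-0.051,0,-0.108],"twist": 0}])

```text
time_s: 6.85
ee_pos: [0.4507, 0.1869, 0.0702]
orientation: [0.013, -3.14, 0.004]
contact_force: [-0.7, -4.4, -2.6]
width: 0.0278
```

Call:
play_rows(deltas=[{"delta_pos": [0,0,-0.002],"twist": 0},{"delta_pos": [0,0,-0.004],"twist": 0},{"delta_pos": [0,0,-0.006],"twist": 0},{"delta_pos": [-0.001,0,-0.008],"twist": 0},{"delta_pos": [-0.001,0,-0.009],"twist": 0},{"delta_pos": [-0.001,0,-0.01],"twist": 0},{"delta_pos": [-0.001,0,-0.011],"twist": 0},{"delta_pos": [-0.001,0,-0.011],"twist": 0}])

```text
time_s: 7.65
ee_pos: [0.4499, 0.1869, 0.0591]
orientation: [0.013, -3.141, 0.004]
contact_force: [-0.3, -4.2, 0.3]
width: 0.0274
```

Call:
play_rows(deltas=[{"delta_pos": [0,0,-0.001],"twist": 0},{"delta_pos": [0,0,-0.002],"twist": 0},{"delta_pos": [0,0,-0.003],"twist": 0},{"delta_pos": [0,0,-0.003],"twist": 0}])

```text
time_s: 8.05
ee_pos: [0.4499, 0.1869, 0.0588]
orientation: [-0.013, 3.141, -0.004]
contact_force: [-6.8, -6.7, 22.4]
width: 0.028
```

Run:
```python
from h import *
print(r.sense()['contact_force'])
for n in ('scene','side'):
    c=cal(n);im,d=r.snapshot(n);P=cloud(d,c);save(n+'1.png',im)
    hsv=cv2.cvtColor(im,cv2.COLOR_RGB2HSV)
    m=(hsv[...,0]>105)&(hsv[...,0]<128)&(hsv[...,1]>120)&(P[...,2]>.066)&(P[...,2]<.095)&(P[...,0]>.48)&(P[...,0]<.63)&(abs(P[...,1]-.187)<.095)
    p=P[m];A=np.c_[p[:,:2],np.ones(len(p))];print(n,len(p),np.linalg.lstsq(A,p[:,2],rcond=None)[0].round(4),np.median(p[:,2]))
    m=(hsv[...,1]>130)&(hsv[...,2]>60)&((hsv[...,0]<8)|(hsv[...,0]>172))&(P[...,2]>.06)&(abs(P[...,0]-.6)<.1)&(abs(P[...,1]+.18)<.12)
    p=P[m];A=np.c_[p[:,:2],np.ones(len(p))];print('red',len(p),np.linalg.lstsq(A,p[:,2],rcond=None)[0].round(4),np.median(p[:,2]))
```

```text
[-6.76881577 -6.7049467  22.40227019]
scene 1359 [-0.0037  0.0011  0.0754] 0.07363386275300576
red 1340 [-0.0173 -0.0054  0.0821] 0.07322506515197791
side 1583 [-0.0009 -0.0016  0.0741] 0.07328490875580596
red 893 [ 0.0074 -0.0081  0.0666] 0.07302506680512721
```

Shut: the lid plane is level at z = 0.0735 and the stop reaction is 22 N. I'll relax, release and rise.

Call:
play_rows(deltas=[{"delta_pos": [0,0,0],"twist": 0},{"delta_pos": [0,0,0],"twist": 0}])

```text
time_s: 8.35
ee_pos: [0.4499, 0.1869, 0.0591]
orientation: [-0.013, 3.141, -0.003]
contact_force: [-1.4, -5.4, 1.5]
width: 0.0276
```

Call:
play_rows(deltas=[{"delta_pos": [0,0,0],"twist": 0},{"delta_pos": [0,0,0],"twist": 0},{"delta_pos": [0,0,0],"twist": 0},{"delta_pos": [0,0,0],"twist": 0},{"delta_pos": [0,0,0],"twist": 0},{"delta_pos": [0,0,0],"twist": 0},{"delta_pos": [0,0,0],"twist": 0},{"delta_pos": [0,0,0],"twist": 0}], gripper=0.0912)

```text
time_s: 9.15
ee_pos: [0.4499, 0.1869, 0.0591]
orientation: [-0.013, 3.141, -0.003]
contact_force: [-0.0, 0.6, -0.2]
width: 0.0889
```

Call:
play_rows(deltas=[{"delta_pos": [0,0,0.01],"twist": 0},{"delta_pos": [0,0,0.03],"twist": 0},{"delta_pos": [0,0,0.06],"twist": 0},{"delta_pos": [0,0,0.09],"twist": 0},{"delta_pos": [0,-0.02,0.12],"twist": 0.02},{"delta_pos": [0,-0.05,0.14],"twist": 0.05},{"delta_pos": [0,-0.09,0.15],"twist": 0.08},{"delta_pos": [0,-0.13,0.15],"twist": 0.1},{"delta_pos": [0,-0.17,0.15],"twist": 0.12},{"delta_pos": [0,-0.21,0.15],"twist": 0.14},{"delta_pos": [0.01,-0.25,0.15],"twist": 0.165},{"delta_pos": [0.015,-0.29,0.14],"twist": 0.165},{"delta_pos": [0.02,-0.33,0.13],"twist": 0.165},{"delta_pos": [0.025,-0.36,0.12],"twist": 0.165},{"delta_pos": [0.03,-0.38,0.11],"twist": 0.165},{"delta_pos": [0.034,-0.391,0.1],"twist": 0.165},{"delta_pos": [0.034,-0.391,0.1],"twist": 0.165},{"delta_pos": [0.034,-0.391,0.1],"twist": 0.165}])

```text
time_s: 10.95
ee_pos: [0.4837, -0.2034, 0.1592]
orientation: [-0.272, 3.129, -0.002]
contact_force: [-0.1, -0.2, -0.0]
width: 0.0911
```

Run:
```python
from h import *
s=r.sense();print(s['time_s'],s['ee_pos'],s['orientation'],s['contact_force'],s['width'],s['joint_pos'].round(2))
c=cal('wrist');im,d=r.snapshot('wrist');P=cloud(d,c);save('w4.png',im);hsv=cv2.cvtColor(im,cv2.COLOR_RGB2HSV)
m=(hsv[...,1]<60)&(hsv[...,2]>110)&(P[...,2]>.055)&(P[...,2]<.09)&(abs(P[...,1]+.204)<.035)&(abs(P[...,0]-.489)<.018)
p=P[m];v,u=np.nonzero(m);print(len(p),u.min(),u.max(),v.min(),v.max(),np.percentile(p,2,0).round(4),np.percentile(p,98,0).round(4))
t=p[p[:,2]>.068];print(cv2.minAreaRect((t[:,:2]*1000).astype(np.float32)))
m=(hsv[...,1]>130)&(hsv[...,2]>60)&((hsv[...,0]<8)|(hsv[...,0]>172))&(P[...,2]>.066)
print('top',cv2.minAreaRect((P[m][:,:2]*1000).astype(np.float32)))
```

```text
10.95 [ 0.48372514 -0.20338876  0.15924511] [-2.71619059e-01  3.12939342e+00 -1.81560730e-03] [-0.07198024 -0.21459251 -0.04526815] 0.09106582541925083 [-0.42  0.29  1.78 -0.    1.07 -2.16]
743 295 326 200 230 [ 0.48   -0.2204  0.0682] [ 0.5059 -0.194   0.0776]
((494.2342529296875, -206.1026611328125), (27.60103416442871, 27.802976608276367), 9.9393949508667)
top ((529.6558837890625, -209.0629425048828), (153.3228759765625, 194.93043518066406), 16.11896324157715)
```

View pics/w4.png

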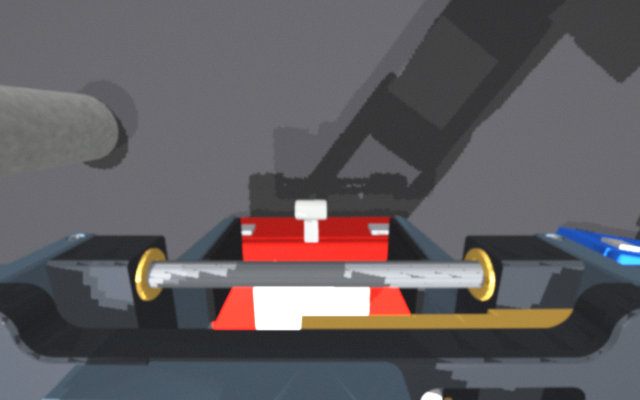

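The red pull is at (311,210), square to the jaws. I'll measure the crossbar alone, without the stem.

Run:
```python
from h import *
s=r.sense();c=cal('wrist');im,d=r.snapshot('wrist');P=cloud(d,c);hsv=cv2.cvtColor(im,cv2.COLOR_RGB2HSV)
m=(hsv[...,1]<60)&(hsv[...,2]>110)&(P[...,2]>.05)&(P[...,2]<.09);m[218:]=0;m[:195]=0;m[:,:285]=0;m[:,335:]=0
v,u=np.nonzero(m);p=P[m];y=.172;R=np.array([[np.cos(y),np.sin(y)],[-np.sin(y),np.cos(y)]])
l=(p[:,:2]-s['ee_pos'][:2])@R.T
print(u.min(),u.max(),v.min(),v.max(),'local x,y rel tcp',np.percentile(l,2,0).round(4),np.percentile(l,98,0).round(4),'ztop',np.percentile(p[:,2],98))
lm=[(np.percentile(l,2,0)[0]+.009),np.percentile(l,[2,98],0)[:,1].mean()];print(lm,R.T@lm)
```

```text
295 325 200 217 local x,y rel tcp [-0.0036 -0.0181] [0.0105 0.0084] ztop 0.07772814358875954
[np.float64(0.0054095766227757955), np.float64(-0.004876863034369272)] [ 0.00616445 -0.00387904]
```

Call:
play_rows(deltas=[{"delta_pos": [0.003,-0.001,-0.01],"twist": 0},{"delta_pos": [0.006,-0.003,-0.025],"twist": 0},{"delta_pos": [0.006,-0.003,-0.045],"twist": 0},{"delta_pos": [0.006,-0.003,-0.065],"twist": 0},{"delta_pos": [0.006,-0.003,-0.08],"twist": 0},{"delta_pos": [0.006,-0.003,-0.092],"twist": 0},{"delta_pos": [0.006,-0.003,-0.102],"twist": 0},{"delta_pos": [0.006,-0.003,-0.102],"twist": 0}])

```text
time_s: 11.85
ee_pos: [0.4893, -0.2055, 0.0565]
orientation: [0.274, -3.129, 0.001]
contact_force: [0.3, 0.3, 0.5]
width: 0.0915
```

Call:
play_rows(deltas=[{"delta_pos": [0,0,0],"twist": 0},{"delta_pos": [0,0,0],"twist": 0},{"delta_pos": [0,0,0],"twist": 0},{"delta_pos": [0,0,0],"twist": 0},{"delta_pos": [0,0,0],"twist": 0},{"delta_pos": [0,0,0],"twist": 0},{"delta_pos": [0,0,0],"twist": 0},{"delta_pos": [0,0,0],"twist": 0},{"delta_pos": [0,0,0],"twist": 0}], gripper=0.02)

```text
time_s: 12.75
ee_pos: [0.4895, -0.2062, 0.0565]
orientation: [0.275, -3.129, 0.003]
contact_force: [-0.4, -3.5, -1.1]
width: 0.0276
```

Call:
play_rows(deltas=[{"delta_pos": [0,0,0.003],"twist": 0},{"delta_pos": [0,0,0.007],"twist": 0},{"delta_pos": [0.001,0,0.0145],"twist": 0},{"delta_pos": [0.002,0,0.0215],"twist": 0},{"delta_pos": [0.0035,0.0005,0.029],"twist": 0},{"delta_pos": [0.005,0.001,0.036],"twist": 0},{"delta_pos": [0.007,0.001,0.043],"twist": 0},{"delta_pos": [0.009,0.0015,0.05],"twist": 0},{"delta_pos": [0.0115,0.002,0.0565],"twist": 0},{"delta_pos": [0.014,0.0025,0.0635],"twist": 0},{"delta_pos": [0.017,0.003,0.07],"twist": 0},{"delta_pos": [0.02,0.0035,0.0765],"twist": 0},{"delta_pos": [0.0235,0.004,0.083],"twist": 0},{"delta_pos": [0.027,0.0045,0.089],"twist": 0},{"delta_pos": [0.027,0.0045,0.089],"twist": 0}])

```text
time_s: 14.25
ee_pos: [0.5169, -0.2013, 0.1463]
orientation: [-0.275, 3.129, -0.003]
contact_force: [0.8, -0.0, -3.4]
width: 0.0275
```

```bash
cat > ang.py <<'E'
from h import *
import sys
s=r.sense();print(s['time_s'],s['ee_pos'],s['contact_force'],s['width'])
for n in ('scene','side'):
    c=cal(n);im,d=r.snapshot(n);P=cloud(d,c);save(n+sys.argv[1]+'.png',im);hsv=cv2.cvtColor(im,cv2.COLOR_RGB2HSV)
    H,S,V=[hsv[...,i].astype(int) for i in range(3)]
    red=(S>130)&(V>40)&((H<8)|(H>172)); wh=(S<50)&(V>150)
    y=.172;q=P-np.array([.666,-.173,.0605]);lx=q[...,0]*np.cos(y)+q[...,1]*np.sin(y);ly=-q[...,0]*np.sin(y)+q[...,1]*np.cos(y);lz=q[...,2]
    m=red&(lz>.025)&(lx>-.16)&(lx<.03)&(abs(ly)<.11)
    X=np.stack([lx,ly,lz],-1)[m];c0=np.median(X,0)
    for _ in range(5):
        u,w,vt=np.linalg.svd(X-c0,full_matrices=False);nn=vt[2]*np.sign(vt[2][2]);e=abs((X-c0)@nn);X=X[e<max(.003,2*e.std())];c0=X.mean(0)
    print(n,len(X),'angle deg',np.degrees(np.arctan2(nn[0],nn[2])).round(1),nn.round(3),'centre-based deg',c0.round(3),'off',(c0@nn).round(4))
    m=(H>105)&(H<128)&(S>120)&(P[...,2]>.06)&(P[...,2]<.095)&(P[...,0]>.48)&(P[...,0]<.63)&(abs(P[...,1]-.187)<.095)
    print(' blue z',np.median(P[m][:,2]).round(4))
E
python3 ang.py 2
```

```text
14.25 [ 0.51688467 -0.2012947   0.14630313] [ 0.84252513 -0.00701138 -3.41643533] 0.027533807107079207
scene 1022 angle deg 29.7 [0.496 0.006 0.869] centre-based deg [-0.072  0.002  0.057] off 0.0139
 blue z 0.0738
side 515 angle deg 30.2 [0.503 0.004 0.865] centre-based deg [-0.09   0.01   0.067] off 0.0124
 blue z 0.0733
```

The lid reads 30° as planned and forces are low. Raising it the rest of the way to 60°.

Call:
play_rows(deltas=[{"delta_pos": [0.002,0.0005,0.003],"twist": 0},{"delta_pos": [0.004,0.0005,0.006],"twist": 0},{"delta_pos": [0.008,0.0015,0.012],"twist": 0},{"delta_pos": [0.0125,0.002,0.0175],"twist": 0},{"delta_pos": [0.017,0.003,0.023],"twist": 0},{"delta_pos": [0.022,0.0035,0.0285],"twist": 0},{"delta_pos": [0.027,0.0045,0.0335],"twist": 0},{"delta_pos": [0.032,0.0055,0.0385],"twist": 0},{"delta_pos": [0.0375,0.0065,0.0435],"twist": 0},{"delta_pos": [0.043,0.0075,0.048],"twist": 0},{"delta_pos": [0.049,0.0085,0.052],"twist": 0},{"delta_pos": [0.055,0.0095,0.056],"twist": 0},{"delta_pos": [0.061,0.0105,0.06],"twist": 0},{"delta_pos": [0.064,0.011,0.0615],"twist": 0},{"delta_pos": [0.067,0.0115,0.0635],"twist": 0},{"delta_pos": [0.067,0.0115,0.0635],"twist": 0},{"delta_pos": [0.067,0.0115,0.0635],"twist": 0},{"delta_pos": [0.067,0.0115,0.0635],"twist": 0}])

```text
time_s: 16.15
ee_pos: [0.5834, -0.1894, 0.2091]
orientation: [0.275, -3.129, 0.001]
contact_force: [-1.9, 4.6, -0.1]
width: 0.0277
```

```bash
python3 ang.py 3
```

```text
16.15 [ 0.58341354 -0.18936966  0.20908683] [-1.91668686  4.62776213 -0.06508824] 0.027728424071211427
scene 1414 angle deg 59.4 [0.861 0.006 0.509] centre-based deg [-0.034  0.001  0.086] off 0.0143
 blue z 0.0737
side 337 angle deg 59.3 [0.86  0.011 0.51 ] centre-based deg [-0.034  0.03   0.084] off 0.014
 blue z 0.0732
```

View pics/scene3.png

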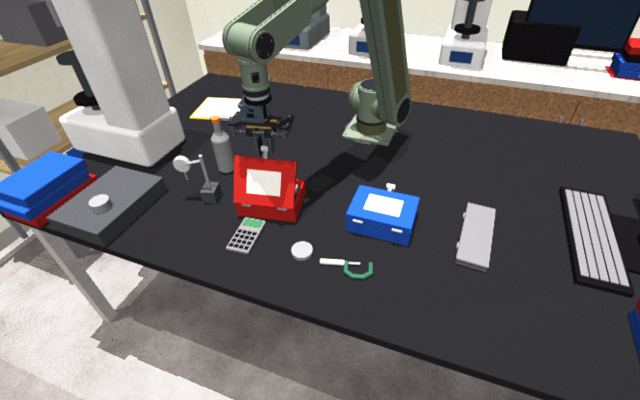

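The red lid at (266,182) is held at 59.4°, the blue case at (383,215) is shut, and the other items are where they started. I'll check that it holds steady, then hand in.

Call:
play_rows(deltas=[{"delta_pos": [0,0,0],"twist": 0},{"delta_pos": [0,0,0],"twist": 0},{"delta_pos": [0,0,0],"twist": 0},{"delta_pos": [0,0,0],"twist": 0},{"delta_pos": [0,0,0],"twist": 0}])

```text
time_s: 16.75
ee_pos: [0.5834, -0.1893, 0.2091]
orientation: [0.275, -3.129, 0.001]
contact_force: [-2.6, 4.0, -0.1]
width: 0.0276
```

```bash
python3 ang.py 4 && python3 -c "
from cell import r
print(r.finish_job())"
```

```text
16.75 [ 0.58340919 -0.18934045  0.20909793] [-2.63414888  4.00677929 -0.07946079] 0.027615793117683304
scene 1417 angle deg 59.3 [0.86  0.007 0.51 ] centre-based deg [-0.034  0.002  0.086] off 0.0144
 blue z 0.0736
side 341 angle deg 59.4 [0.86  0.009 0.51 ] centre-based deg [-0.035  0.031  0.086] off 0.0139
 blue z 0.0732
the job is handed in; nothing more can be done
None
```

I gripped the blue lid and lowered it slowly until it was fully shut, then released it. I then raised the red lid by its pull and handed the job in at about 17 s, still holding it.

- **Red lid:** the last check in both fixed views put it at 59.3–59.4°, steady over the last 0.6 s. The force on the tool was about 5 N and the jaws were closed on the bar at 27.6 mm.
- **Blue lid:** it still lies level and shut, with its top at 73–74 mm. When I pressed it closed, the tool felt 22 N upward from the case.
- **Everything else:** the other items looked undisturbed in the last picture I viewed; I did not measure their positions.
- **Failed checks:** none. The two fixed cameras agreed to within 0.1° on the red lid's final angle.

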